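Clear the deck and hold the recessed reset down

TASK

With the wooden scraper block, not with the gripper or the stylus, sweep the three loose aluminium offcuts off the plywood deck onto the bench, then set the block down on the bench and let go of it. Then take the stylus out of its stand, reach its rod through the round hole in the deck and press the recessed reset button fully down; finish while holding it down, stylus still in the grip. Leave the other things on the bench where they are.

Things in the scene. Friction and masses are not known exactly. Their poses are not given: they have to be found in the camera images.
- deck: The deck: a fixed plywood panel 240 mm (x) by 220 mm (y), 12 mm thick, corners cut off at 45 degrees over 40 mm, on four wooden feet; its top is flat, 60 mm above the bench. Origin: on the bench under the panel's centre; x points to the far edge, z up. It does not move. What is fixed on its top: see deck_top.
- deck_top (a point): Centre of the deck's top face; axes as the deck's. Fixed on the top: a batten 14 mm high along the far edge (x = +100 to +120 mm, |y| below 65 mm) and two aluminium angles near the side edges (18 mm high, |y| above 82 mm, x from -18 to +48 mm). The lane |y| below 70 mm, from the batten to the near edge at x = -120 mm, has nothing fixed on it.
- hole (a point): Centre of the mouth of the round access hole (20 mm diameter, straight through the 12 mm panel) in the deck's top face, at x = -20, y = +15 mm from the deck's centre. z up.
- reset (a joint): Travel of the reset button under the hole: 0 = up, 0.006 (6 mm) = fully down. A spring pushes it back up: 1.5 N to start it, 5 N fully down; then a hard stop. It springs up when let go.
- reset_top (a point): Centre of the top of the reset button: a plain grey round cap, 16 mm diameter, straight under the hole, its top 22 mm below the deck's top face when up. Moves with the cap.
- scraper_grip (a point): Grip centre of the scraper block, a loose wooden block, about 90 g, upright on the bench to one side of the deck (the stylus on the other; sides vary). Foot 34 mm (x) by 120 mm (y) by 18 mm high; on it an upright rib 22 mm thick (x), 70 mm long (y), 50 mm high. This point is the rib's centre, 43 mm above the underside. x across the block, y along it, z up.
- stylus_grip (a point): Centre of the handle of the stylus, a loose tool of about 60 g: round wooden handle 24 mm in diameter, 80 mm long, and a steel rod 8 mm in diameter standing 50 mm out of its lower end. This point is on the axis, half-way up the handle, 90 mm above the tip; z points from tip to handle. It stands upright in the stand, rod down, the handle resting on the stand's top.
- stylus_tip (a point): Tip (end face centre) of the stylus rod, 90 mm below the handle's centre.
- stand_top (a point): Centre of the top of the stylus stand: a fixed wooden block 55 x 55 mm, 55 mm high, with a vertical hole 14 mm in diameter through it. The rod must be drawn 50 mm straight up to leave it.
- screwdriver: Bystander: a loose screwdriver with a black handle, lying on the bench to the left. Leave it.
- tape: Bystander: a cardboard ring 90 mm across, 24 mm high, flat on the bench beyond the right-hand tool place. Leave it.
- angle: Bystander: a steel angle 50 x 40 mm, 40 mm high, on the bench beyond the left-hand tool place. Leave it.
- strip: Bystander: a steel strip 15 x 140 x 4 mm, lying on the bench between the deck and the robot's right side. Leave it.
- offcut_a_mid (a point): Centre of a loose aluminium offcut, 30 x 16 mm, 8 mm thick, about 12 g, lying flat on the deck at the start, within 30 mm either side of the deck's x axis and at x between -80 and +27 mm from its centre; so no part of it lies beyond x = +45 mm.
- offcut_b_mid (a point): Centre of a loose aluminium offcut, 22 x 22 mm, 8 mm thick, about 12 g, lying flat on the deck at the start, within 30 mm either side of the deck's x axis and at x between -80 and +27 mm from its centre; so no part of it lies beyond x = +45 mm.
- offcut_c_mid (a point): Centre of a loose aluminium offcut, 26 x 18 mm, 8 mm thick, about 12 g, lying flat on the deck at the start, within 30 mm either side of the deck's x axis and at x between -80 and +27 mm from its centre; so no part of it lies beyond x = +45 mm.
Mind the look-alikes: they are no part of the job. Several things look just like the part that bears stylus_grip: the one meant starts farthest from the robot's base.

How it is judged:
By the outcome, as a careful person would: the job done as asked, in the order asked, and still so for the second after the job is handed in, while the arm keeps its last pose, push and grip.
It also fails if it takes over 58 s, if anything falls off the work surface, if the arm or the gripper's body presses on something with over 40 N, if the wrist force passes 120 N, or if a joint passes its speed limit or range.

ROBOT

A 6-joint arm with a two-finger parallel gripper is mounted at the origin on the work surface. World frame = base frame: x ahead of the robot, y to its left, z up, the work surface at z = 0. Lengths are in m, angles in rad, forces in N, time in s.
With the tool pointing down it reaches from about 0.35 to 0.8 m from the base axis. Payload 7.3 kg.
Tool frame: the origin (TCP) lies midway between the tips of the shut fingers; the grasp point (between the pads) lies 19 mm behind it (ctrl.grip_depth is the distance from the TCP to the grasp point, in m); z points along the fingers, y is the direction in which the jaws open and shut (so a half turn about z gives the same grasp; the last joint's range is limited). The gripper opens to 85 mm and grips with 20 to 120 N. Pads are 22 mm wide; open, the fingers measure 114 mm over their backs; the gripper's body (76 mm by 85 mm) begins 54 mm behind the grasp point. The pads swing forward as they close: fully open they stand 13 mm farther back than shut.
Start: joints at [-1.437, 0.342, 1.524, -0, 1.275, -0.146], TCP at [0.145, -0.505, 0.231] pointing down, gripper open.
Joint ranges: [-2.53, 2.53], [-0.77, 2.02], [0.04, 2.7], [-1, 4.14], [0.28, 2.66], [-3.11, 3.11]. Speed limits (rad/s): [2.57, 2.57, 3.14, 3.14, 3.14, 3.14].

INTERFACE

Orientations are given as a 3x3 rotation matrix whose columns are the frame's x, y, z axes.
In Python, from station import ctrl gives the robot as it stands. Calls block until the motion is done:
- ctrl.move_pose(position, orientation): joint-space move of the TCP to a pose.
- ctrl.movel(position, frame=None, max_speed=0.15, threshold=None): straight line of the TCP; frame=None keeps the orientation; max_speed is the mean speed in m/s. With threshold (N) it stops when the force on the tool has changed by that much, and returns True; else False.
- ctrl.movej(angles): joint-space move.
- ctrl.grip(opening, strength=None): opening from 0.0 (shut) to 1.0 (fully open); strength is the grip in N (None keeps the last); returns when the fingers have stopped.
- ctrl.sleep(seconds).
- ctrl.ik(position, orientation): joint angles nearest the present ones, or None.
- ctrl.capture(name): name is "scene" or "top" or "wrist"; returns (picture, depth): 480x640x3 uint8, blue, green, red; 480x640 float32, m along the optical axis (not along the pixel's ray), 0 where there is no reading.
- ctrl.camera_params(name): a dict with "vfov" (degrees; the focal length in pixels is half the picture's height over the tangent of half this angle, whatever the lens; pixels are square), "cx", "cy" (the principal point, pixels), "eye" and "rotation" of the camera in the world. Camera axes: x right, y down, z forward; pixel columns grow to the right and rows downward; lengths in m; the calibration is good to about 2 mm. A picture is of the moment at which its call begins: read the wrist's pose just before it. camera_params takes no time and is no camera call; for the wrist camera it gives the pose at the moment of the call.
A pose or a line that the arm cannot do raises ctrl.IKError and nothing moves.
- ctrl.close_job(): hands the job in, once; it reports no verdict.
Trained networks look in the newest picture that a camera, given by its name, has taken for a name from the list of things; names that differ only in an ending like _2 or _b are one class to them, and where a whole thing is asked for, a point or a joint stands for the part that bears it (a point fixed in the world has none). Each returns a list of dicts, best first, with "score" (0 to 1); they miss things now and then, are a little off and sometimes report something else, mostly with a low value. They report only what shows in the picture. A call takes as long as a camera call. They do not tell look-alikes from the thing itself.
- ctrl.recognise(camera, label): "position" ([x, y, z] in m, in the coordinates of the camera as it stood for that picture, good to about 4 mm: the middle of the surface that is visible of it).
- ctrl.silhouettes(camera, label): "mask" (480x640 bool, what is visible of it).
Readings, each from a call of its own:
- ctrl.current_clock(): time.
- ctrl.current_q(): joint angles.
- ctrl.current_joint_velocities(): joint speeds.
- ctrl.current_joint_efforts(): joint torques, N m.
- ctrl.current_eef_pos(): TCP position.
- ctrl.current_tool_rot(): TCP orientation.
- ctrl.current_wrist_force(): force on the tool from outside, world axes, zero at the start.
- ctrl.current_ft_torque(): the same for the moment, N m.
- ctrl.current_grip_width(): opening from 0.0 (shut) to 1.0 (fully open).
Only numpy, scipy, OpenCV 4.12 (cv2) and the standard library are available. Lean on these libraries where they do the work, as an engineer would, in place of code of your own. Each camera call takes 0.05 s, during which the arm holds its last target.

## Working session

There is one attempt and no reset: what is moved stays moved. The work goes in short steps, each a Python script; the robot and the scene stay as the last script left them, time stands still between calls to the robot, and variables do not carry over. Pictures are saved under pics/ and viewed, and the job is handed in when it is done.

```bash
ls; mkdir -p pics; python3 - <<'E'
from station import ctrl
import cv2
for n in("scene","top"):
    p,d=ctrl.capture(n); cv2.imwrite(f"pics/{n}0.png",p); print(n,ctrl.camera_params(n))
print(ctrl.current_clock(),ctrl.grip_depth)
E
```

```text
pics
scene {'vfov': 54.296030696895286, 'cx': 315.4882279580326, 'cy': 240.1668023814437, 'eye': array([1.31782808, 0.15798274, 0.73642103]), 'rotation': array([[-0.06434234,  0.60115479, -0.79653813],
       [ 0.99792615,  0.03727006, -0.05248189],
       [-0.00186271, -0.79826303, -0.60230612]])}
top {'vfov': 47.45662514160969, 'cx': 318.06797021692057, 'cy': 238.20113721114217, 'eye': array([0.36306833, 0.07746272, 1.25645434]), 'rotation': array([[-0.01296856, -0.99511277,  0.09788972],
       [-0.99989002,  0.01361034,  0.00589123],
       [-0.00719475, -0.09780255, -0.99517983]])}
0.1 0.0187
```

View pics/scene0.png

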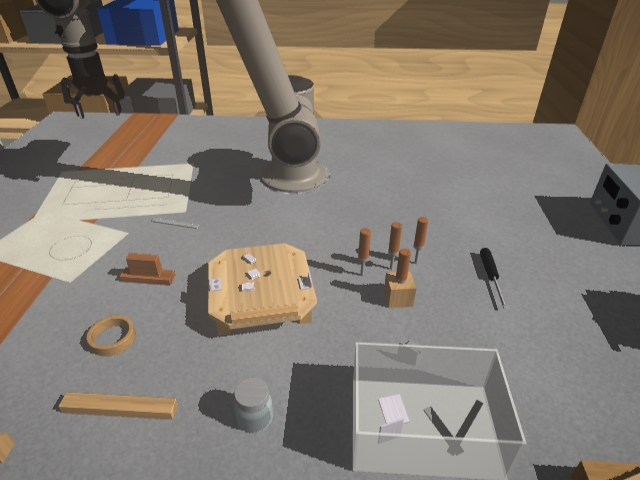

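View pics/top0.png

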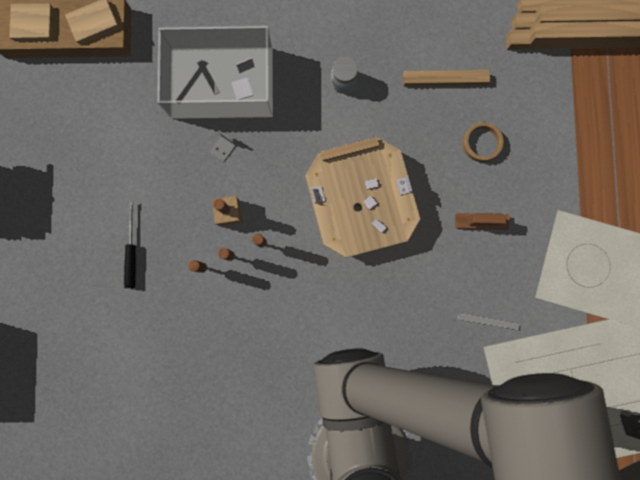

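```bash
cat > h.py <<'E'
from station import ctrl
import numpy as np, cv2
def prm(n):
    c=ctrl.camera_params(n); c['f']=240/np.tan(np.radians(c['vfov'])/2); return c
def cloud(d,c):
    v,u=np.mgrid[0:480,0:640]
    P=np.stack([(u-c['cx'])/c['f']*d,(v-c['cy'])/c['f']*d,d],-1)
    return P@c['rotation'].T+c['eye']
def pt(c,pos): return c['rotation']@np.array(pos)+c['eye']
def proj(c,P):
    q=c['rotation'].T@(np.array(P)-c['eye']); return q[:2]/q[2]*c['f']+[c['cx'],c['cy']]
def ray(c,u,v,z):
    r=c['rotation']@np.array([(u-c['cx'])/c['f'],(v-c['cy'])/c['f'],1.]); return c['eye']+r*(z-c['eye'][2])/r[2]
E
python3 - <<'E'
from h import *
np.set_printoptions(precision=4,suppress=True)
p,d=ctrl.capture("top"); c=prm("top"); W=cloud(d,c)
for n in ["deck","hole","scraper_grip","stylus_grip","stand_top","offcut_a_mid","reset_top","screwdriver","tape","angle","strip"]:
    for r in ctrl.recognise("top",n)[:5]:
        P=pt(c,r['position']); print(n,round(r['score'],2),P,proj(c,P).round())
for n in ["deck","scraper_grip","stylus_grip","stand_top"]:
    for s in ctrl.silhouettes("top",n)[:4]:
        m=s['mask']; X=W[m&(d>0)]
        print("sil",n,round(s['score'],2),m.sum(),np.percentile(X[:,2],[5,50,95]),X[:,:2].mean(0))
        if n=="deck":
            t=X[abs(X[:,2]-.06)<.006]; print(cv2.minAreaRect((t[:,:2]).astype(np.float32)),np.median(t[:,2]))
        if n=="scraper_grip":
            print(cv2.minAreaRect(X[:,:2].astype(np.float32))); t=X[X[:,2]>.05];print(len(t),cv2.minAreaRect(t[:,:2].astype(np.float32)),np.median(t[:,2]))
np.savez("top0.npz",W=W,p=p,d=d)
big=cv2.resize(p[120:270,180:520],None,fx=2.35,fy=2.35,interpolation=cv2.INTER_CUBIC); cv2.imwrite("pics/topz.png",big)
E
```

```text
deck 0.63 [ 0.5736 -0.0104  0.0595] [360. 196.]
hole 0.61 [ 0.5732 -0.0133  0.0603] [362. 196.]
hole 0.17 [ 0.5158 -0.2807  0.0261] [479. 222.]
scraper_grip 0.66 [ 0.5142 -0.2806  0.0231] [479. 223.]
stylus_grip 0.77 [0.4167 0.3343 0.128 ] [198. 267.]
stylus_grip 0.67 [0.4394 0.2776 0.129 ] [225. 256.]
stylus_grip 0.65 [0.5436 0.2833 0.1345] [222. 206.]
stylus_grip 0.49 [0.5399 0.2845 0.0538] [228. 213.]
stylus_grip 0.45 [0.4748 0.2068 0.132 ] [259. 238.]
stand_top 0.72 [0.5386 0.2832 0.0516] [229. 214.]
offcut_a_mid 0.55 [ 0.5082 -0.0518  0.0717] [380. 224.]
reset_top 0.25 [ 0.705  -0.3021  0.0258] [485. 140.]
screwdriver 0.97 [0.4324 0.5067 0.0193] [133. 264.]
tape 0.88 [ 0.702  -0.3032  0.0273] [486. 141.]
angle 0.91 [0.7068 0.3066 0.007 ] [222. 146.]
strip 0.85 [ 0.2909 -0.3011  0.0053] [490. 322.]
sil deck 0.88 9741 [0.0558 0.0601 0.0716] [ 0.5716 -0.0134]
((0.571982204914093, -0.015146255493164062), (0.24009908735752106, 0.22087916731834412), 14.123143196105957) 0.05990441769667365
sil scraper_grip 0.85 834 [0.0126 0.0297 0.07  ] [ 0.5164 -0.2836]
((0.51949143409729, -0.2921014130115509), (0.1211010068655014, 0.034891534596681595), 87.4051284790039)
355 ((0.5191925764083862, -0.29159823060035706), (0.07050133496522903, 0.022367684170603752), 86.4854736328125) 0.06717934707523443
sil stylus_grip 0.73 164 [0.0727 0.1321 0.1377] [0.5452 0.286 ]
sil stylus_grip 0.73 192 [0.0572 0.1262 0.1324] [0.4195 0.338 ]
sil stylus_grip 0.72 142 [0.0683 0.1282 0.1322] [0.4719 0.207 ]
sil stylus_grip 0.6 168 [0.0596 0.1274 0.1321] [0.4445 0.2767]
sil stand_top 0.6 545 [0.01   0.0536 0.0579] [0.5415 0.2817]
```

View pics/topz.png

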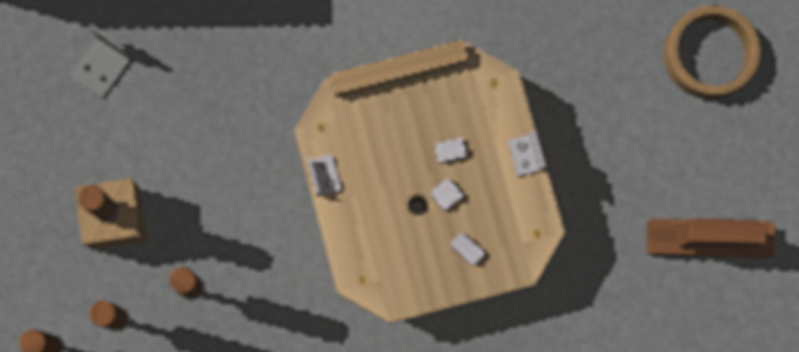

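```bash
cat >> h.py <<'E'
def down(a):
    return np.array([[-np.sin(a),np.cos(a),0],[np.cos(a),np.sin(a),0],[0,0,-1.]]).T
YAW=np.radians(14.12); DC=np.array([.572,-.0151])
def dk(x,y,z=0):
    c,s=np.cos(YAW),np.sin(YAW); return np.array([DC[0]+c*x-s*y,DC[1]+s*x+c*y,z])
E
python3 - <<'E'
from h import *
np.set_printoptions(precision=4,suppress=True)
z=np.load("top0.npz"); W=z['W'];c=prm("top");d=z['d']
H=dk(-.02,.015,.06); print("hole pred",H,proj(c,H), "dark:",ray(c,357.5,207.5,.06))
p=z['p'].astype(int).sum(2); u0,v0=proj(c,H).round().astype(int)
sub=p[v0-8:v0+9,u0-8:u0+9]; ys,xs=np.where(sub<200); print("dark centroid",xs.mean()+u0-8,ys.mean()+v0-8,len(xs))
m=(W[...,2]>.125)&(W[...,2]<.145)&(d>0)
n,l,s,ce=cv2.connectedComponentsWithStats(m.astype(np.uint8))
for i in range(1,n):
    if 15<s[i,4]<400:
        X=W[l==i]; print(s[i],X.mean(0),X.max(0)-X.min(0),cv2.minEnclosingCircle(X[:,:2].astype(np.float32)))
m=(W[...,2]>.052)&(W[...,2]<.06)&(abs(W[...,0]-.54)<.05)&(abs(W[...,1]-.285)<.05)
print("stand",cv2.minAreaRect(W[m][:,:2].astype(np.float32)))
# offcuts
for z0 in [.0665]:
    m=(W[...,2]>.0655)&(W[...,2]<.071)
    n,l,s,ce=cv2.connectedComponentsWithStats(m.astype(np.uint8))
    for i in range(1,n):
        if 20<s[i,4]<400:
            X=W[l==i].mean(0); q=np.array([[np.cos(YAW),np.sin(YAW)],[-np.sin(YAW),np.cos(YAW)]])@(X[:2]-DC); print("off",s[i,4],X,q)
S=np.array([.5192,-.2916])
for a in (-3,177):
    R=down(np.radians(a))
    print(a,ctrl.ik([*S,.0243],R),ctrl.ik([*S,.2],R))
for a in (14.12,194.12):
    R=down(np.radians(a))
    for x in (.075,-.135): print(a,x,ctrl.ik(dk(x,0,.086),R))
E
```

```text
hole pred [ 0.5489 -0.0054  0.06  ] [358.3195 206.9879] dark: [ 0.5478 -0.0036  0.06  ]
dark centroid 357.29787234042556 206.74468085106383 47
[214 199  12  12 108] [0.5474 0.2888 0.1342] [0.0218 0.0223 0.0146] ((0.5478354692459106, 0.28915631771087646), 0.01193898357450962)
[252 234  12  11 100] [0.474  0.2094 0.1297] [0.0211 0.0229 0.0099] ((0.47381868958473206, 0.2094791978597641), 0.011729065328836441)
[218 248  12  11 101] [0.4457 0.2803 0.1296] [0.021  0.024  0.0088] ((0.4458637237548828, 0.28057098388671875), 0.012216172181069851)
[188 260  12  12 102] [0.4204 0.3414 0.13  ] [0.0227 0.0234 0.009 ] ((0.4203740954399109, 0.3420705497264862), 0.012036709114909172)
stand ((0.5481396317481995, 0.2897310256958008), (0.05519500747323036, 0.055981844663619995), 7.930264472961426)
off 175 [1.0118 0.5808 0.0673] [0.5718 0.4706]
off 119 [0.9957 0.6181 0.0671] [0.5654 0.5107]
off 24 [0.9865 0.6427 0.067 ] [0.5624 0.5368]
off 66 [0.9757 0.5717 0.0672] [0.5346 0.4706]
off 39 [0.9637 0.6071 0.0672] [0.5317 0.5079]
off 57 [0.9609 0.6263 0.0674] [0.5336 0.5272]
off 74 [ 0.5992 -0.0356  0.0681] [ 0.0214 -0.0266]
off 85 [ 0.557  -0.0308  0.0681] [-0.0184 -0.0116]
off 240 [ 0.5192 -0.2914  0.068 ] [-0.1187 -0.2551]
off 83 [ 0.5059 -0.0489  0.0681] [-0.0723 -0.0166]
-3 [-0.6404  0.6943  1.5538 -0.      0.8935 -0.588 ] [-0.6404  0.4957  1.3695 -0.      1.2764 -0.588 ]
177 [-0.6404  0.6943  1.5538 -0.      0.8935  2.5536] [-0.6404  0.4957  1.3695 -0.      1.2764  2.5536]
14.12 0.075 [-0.1138  0.6915  1.3492 -0.      1.1009 -0.3603]
14.12 -0.135 [-0.2815  0.3859  1.9333 -0.      0.8224 -0.528 ]
194.12 0.075 [-0.1138  0.6915  1.3492 -0.      1.1009  2.7813]
194.12 -0.135 [-0.2815  0.3859  1.9333 -0.      0.8224  2.6136]
```

```bash
python3 - <<'E'
from h import *
S=[.5192,-.2916]; R=down(np.radians(-3))
ctrl.move_pose([*S,.16],R); ctrl.movel([*S,.0245],max_speed=.12)
ctrl.grip(0.0,60); print(ctrl.current_grip_width(),ctrl.current_eef_pos())
ctrl.movel([*S,.2],max_speed=.15)
print(ctrl.current_grip_width(),ctrl.current_wrist_force(),ctrl.current_clock())
ctrl.move_pose(dk(.077,0,.2),down(YAW))
print(ctrl.current_clock())
p,d=ctrl.capture("scene"); cv2.imwrite("pics/s1.png",p)
p,d=ctrl.capture("top"); cv2.imwrite("pics/t1.png",p)
E
```

```text
0.24979071657536497 [ 0.51934267 -0.29168941  0.02470819]
0.24844134039715585 [-1.1719079  -0.00185743 -1.07452509] 5.7083
6.9333
```

View pics/s1.png

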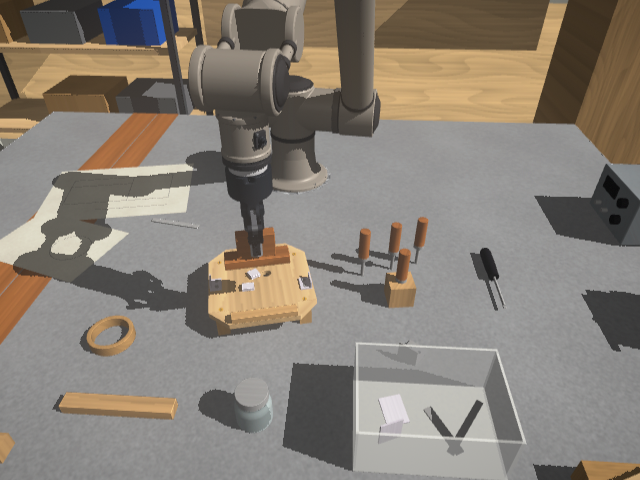

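```bash
python3 - <<'E'
from h import *
print(ctrl.movel(dk(.077,0,.0857),max_speed=.1,threshold=6),ctrl.current_eef_pos(),ctrl.current_wrist_force())
p=ctrl.current_eef_pos()
print(ctrl.movel(dk(-.14,0,p[2]),max_speed=.07,threshold=25),ctrl.current_eef_pos(),ctrl.current_wrist_force(),ctrl.current_grip_width())
print(ctrl.current_clock())
p,d=ctrl.capture("scene"); cv2.imwrite("pics/s2.png",p)
p,d=ctrl.capture("top"); cv2.imwrite("pics/t2.png",p)
E
```

```text
False [0.64717417 0.00362702 0.08650647] [-0.3122348   1.19902947 -1.53316507]
False [ 0.43638832 -0.04923735  0.08651857] [-0.1582946   0.06193574 -0.8989086 ] 0.25120051874232524
11.575
```

View pics/s2.png

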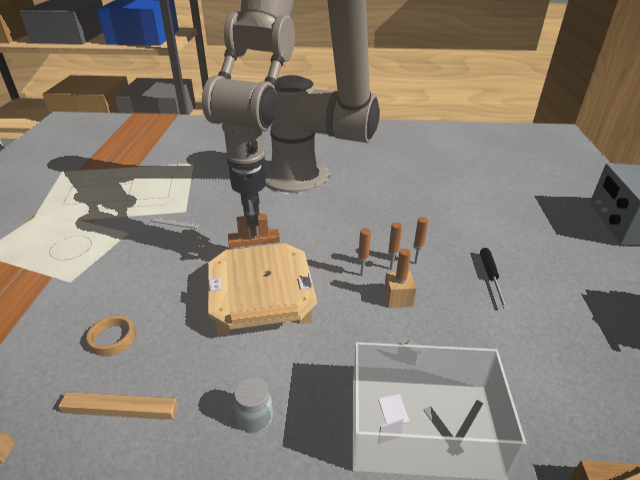

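View pics/t2.png

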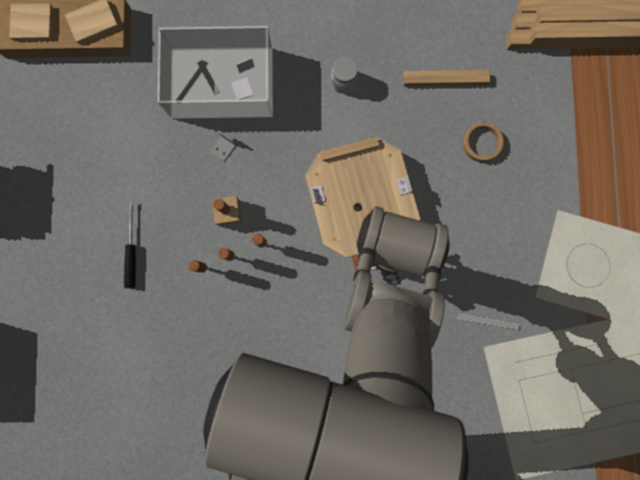

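```bash
python3 - <<'E'
from h import *
S=[.5192,-.2916]; R=down(np.radians(-3))
p=ctrl.current_eef_pos(); ctrl.movel([p[0],p[1],.18],max_speed=.2)
ctrl.move_pose([*S,.12],R)
print(ctrl.movel([*S,.0235],max_speed=.08,threshold=4),ctrl.current_eef_pos(),ctrl.current_wrist_force())
ctrl.grip(1.0); ctrl.movel([*S,.2],max_speed=.2)
print(ctrl.current_grip_width(),ctrl.current_clock())
p,d=ctrl.capture("scene"); cv2.imwrite("pics/s3.png",p)
p,d=ctrl.capture("top"); cv2.imwrite("pics/t3.png",p)
E
```

```text
True [ 0.51883179 -0.29136621  0.02471965] [0.19971321 0.36496991 4.13638305]
1.001729984759258 16.1167
```

View pics/s3.png

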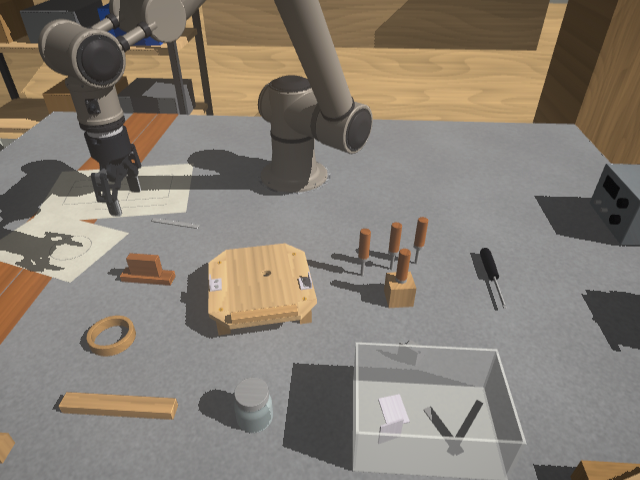

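View pics/t3.png

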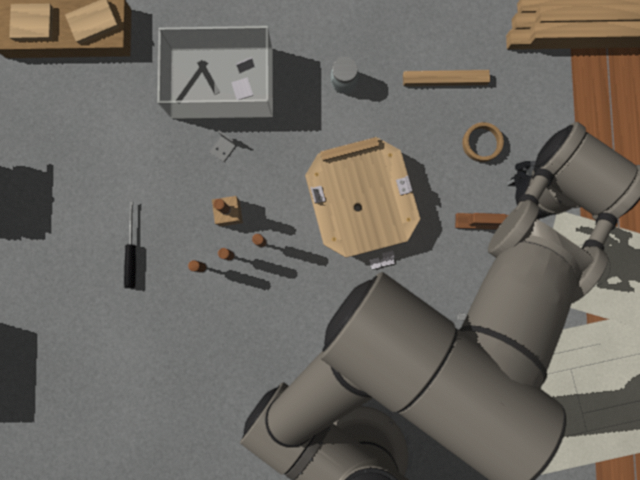

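```bash
python3 - <<'E'
from h import *
T=[.5479,.2893]; R=down(np.radians(-65))
p=ctrl.current_eef_pos(); ctrl.movel([p[0]-.05,p[1]+.05,.26],max_speed=.25)
ctrl.move_pose([*T,.19],R)
print(ctrl.current_eef_pos(),ctrl.current_clock())
p,d=ctrl.capture("scene"); cv2.imwrite("pics/s4.png",p)
p,d=ctrl.capture("top"); cv2.imwrite("pics/t4.png",cv2.resize(p[120:320,260:520],None,fx=3,fy=3,interpolation=cv2.INTER_CUBIC))
c=prm("top");W=cloud(d,c)
for n in ["offcut_a_mid","scraper_grip"]:
    for r in ctrl.recognise("top",n)[:6]:
        P=pt(c,r['position']); print(n,round(r['score'],2),P,proj(c,P).round())
m=(W[...,2]>.05)&(abs(W[...,0]-.5192)<.06)&(abs(W[...,1]+.29)<.06); print(cv2.minAreaRect(W[m][:,:2].astype(np.float32)),W[m][:,2].max())
p,d=ctrl.capture("wrist"); cv2.imwrite("pics/w4.png",p)
E
```

```text
[0.54837134 0.28852373 0.18971811] 18.6917
offcut_a_mid 0.65 [ 0.43179027 -0.07285317  0.00667181] [387. 261.]
offcut_a_mid 0.49 [ 0.5675072  -0.01459959  0.06126343] [362. 199.]
offcut_a_mid 0.15 [ 0.29528205 -0.29990421  0.00616902] [489. 320.]
scraper_grip 0.66 [ 0.51235639 -0.28415745  0.02560482] [481. 224.]
scraper_grip 0.19 [ 0.57071691 -0.01397164  0.06550175] [362. 197.]
((0.519327700138092, -0.2918790280818939), (0.06960727274417877, 0.022432895377278328), 86.8563461303711) 0.07502566308280234
```

View pics/t4.png

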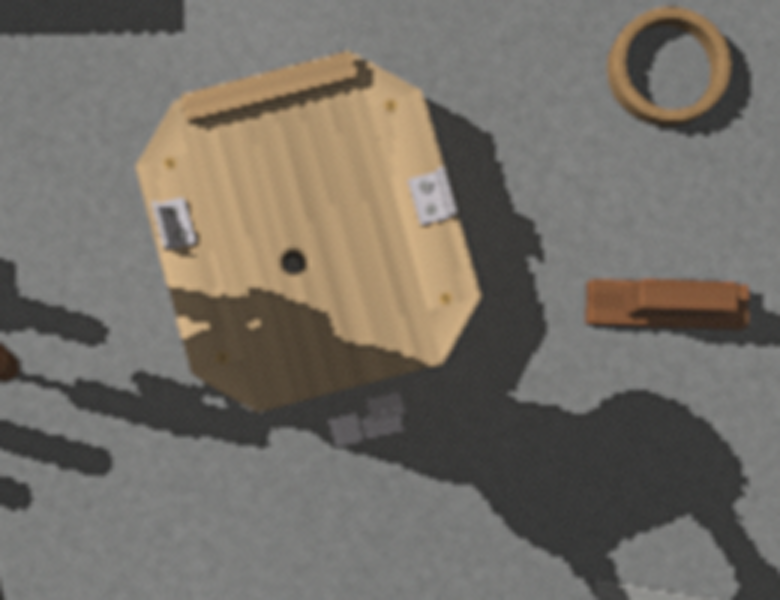

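View pics/w4.png

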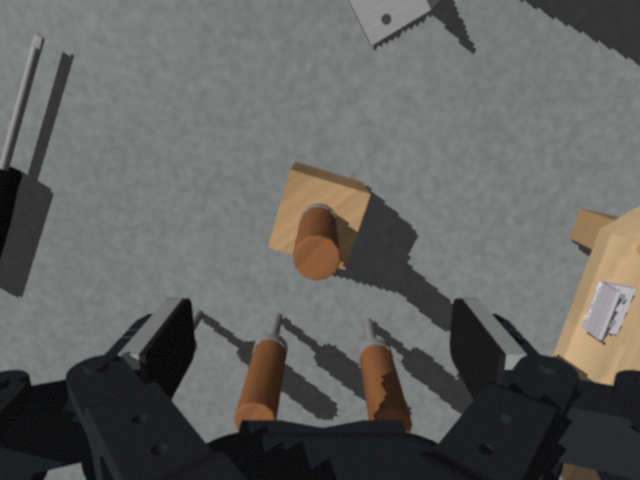

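View pics/s4.png

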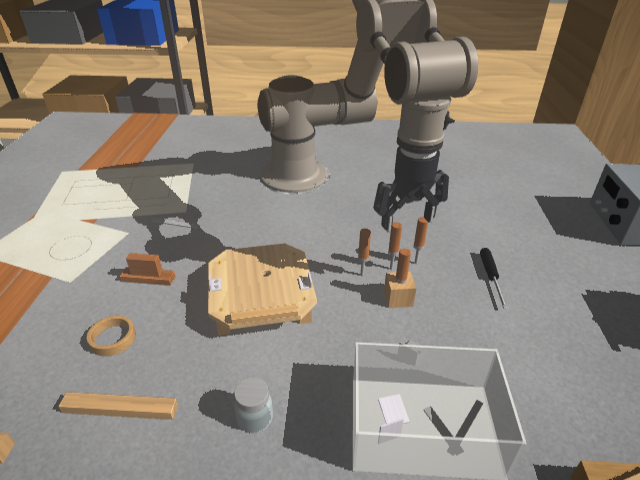

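```bash
python3 - <<'E'
from h import *
im=cv2.imread("pics/t3.png"); cv2.imwrite("pics/t3z.png",cv2.resize(im[230:290,340:430],None,fx=8,fy=8,interpolation=cv2.INTER_CUBIC))
T=[.5479,.2893]
ctrl.movel([*T,.0763],max_speed=.1)
ctrl.grip(0.0,80); print(ctrl.current_grip_width(),ctrl.current_eef_pos(),ctrl.current_wrist_force())
p=ctrl.current_eef_pos()
ctrl.movel([p[0],p[1],.2],max_speed=.1)
print(ctrl.current_grip_width(),ctrl.current_eef_pos(),ctrl.current_wrist_force(),ctrl.current_clock())
p,d=ctrl.capture("scene"); cv2.imwrite("pics/s5.png",p)
c=prm("scene")
P=np.array(ctrl.current_eef_pos())
print("expected grip,tip px",proj(c,P+[0,0,.0187]),proj(c,P+[0,0,.0187-.09]))
cv2.imwrite("pics/s5z.png",cv2.resize(p[130:330,300:500],None,fx=3,fy=3,interpolation=cv2.INTER_CUBIC))
E
```

```text
0.2615274553378189 [0.54799344 0.28937619 0.07651062] [ 0.74918893 -0.34579247  1.2031298 ]
0.2640613998999466 [0.54767887 0.28925199 0.19919725] [-0.54769979 -0.03459802 -1.05061509] 22.2083
expected grip,tip px [407.92882219 217.69134705] [402.86019998 253.4964017 ]
```

View pics/s5z.png

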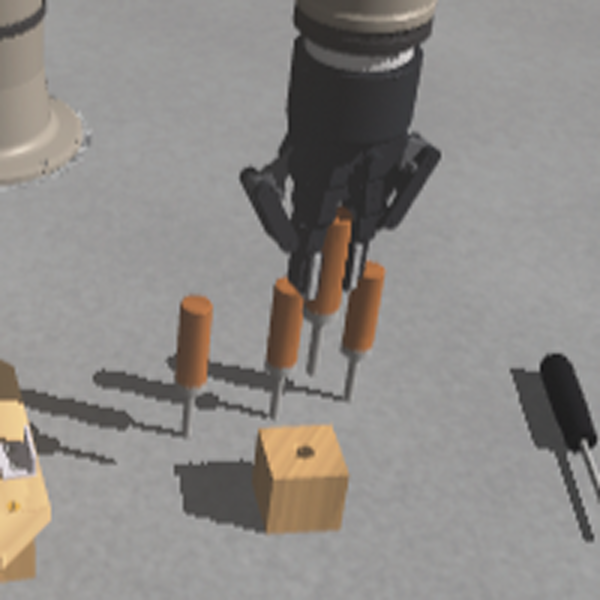

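View pics/t3z.png

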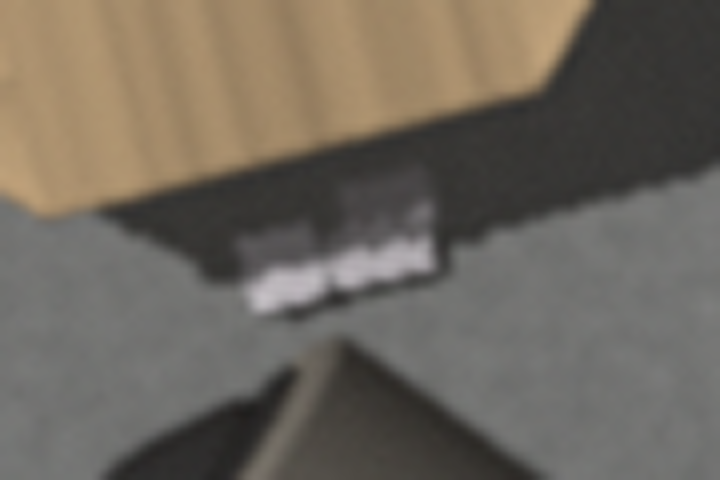

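```bash
python3 - <<'E'
from h import *
H=[.5487,-.0045]
ctrl.move_pose([*H,.2],down(np.radians(-65)))
ctrl.movel([*H,.143],max_speed=.1)
print(ctrl.current_eef_pos(),ctrl.current_clock())
P=np.array(ctrl.current_eef_pos())
c=prm("scene");p,d=ctrl.capture("scene")
a=proj(c,P-[0,0,.0715]);b=proj(c,[*H,.06]);print(a,b)
x,y=int(b[0])-50,int(b[1])-60
cv2.imwrite("pics/s6z.png",cv2.resize(p[y:y+90,x:x+110],None,fx=7,fy=6.6,interpolation=cv2.INTER_CUBIC)); print(x,y)
c=prm("wrist");p,d=ctrl.capture("wrist"); cv2.imwrite("pics/w6.png",p)
print(proj(c,P-[0,0,.0715]),proj(c,[*H,.06]))
W=cloud(d,c)
c=prm("top");p,d=ctrl.capture("top");W=cloud(d,c)
m=(W[...,2]>.004)&(W[...,2]<.04)&(abs(W[...,0]-.43)<.05)&(abs(W[...,1]+.06)<.08)&(d>0)
n,l,s,ce=cv2.connectedComponentsWithStats(m.astype(np.uint8))
for i in range(1,n):
    if s[i,4]>8: print(s[i],W[l==i].mean(0),np.percentile(W[l==i][:,2],[5,50,95]))
E
```

```text
[ 0.54913492 -0.00421126  0.14342551] 24.1083
[264.5333113  268.72165901] [264.79878324 272.72008561]
214 212
[321.20330294 251.5732164 ] [321.36160364 246.01067344]
```

View pics/s6z.png

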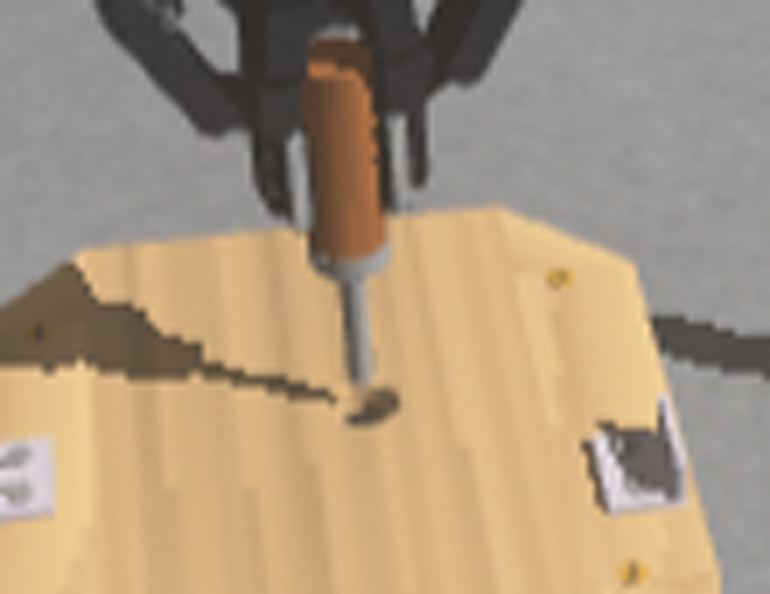

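View pics/w6.png

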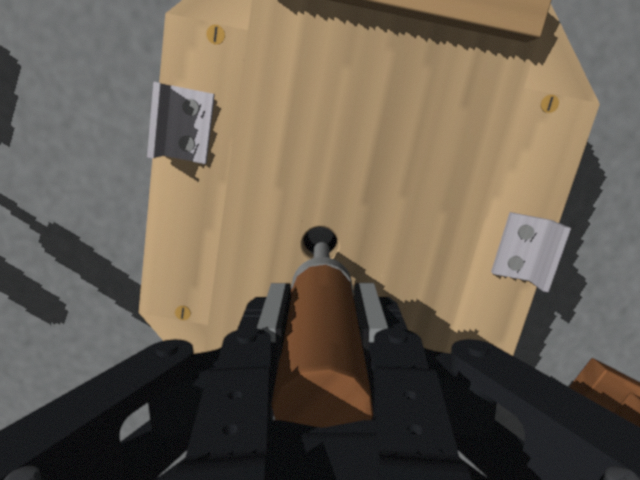

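```bash
python3 - <<'E'
from h import *
p=cv2.imread("pics/w6.png"); cv2.imwrite("pics/w6z.png",cv2.resize(p[215:280,280:360],None,fx=10,fy=9.2,interpolation=cv2.INTER_NEAREST))
c=prm("wrist"); print(c)
P=np.array(ctrl.current_eef_pos())
for q in [(0,0,0),(.01,0,0),(0,.01,0)]: print(proj(c,np.array([.5487,-.0045,.06])+q))
print(np.round([ray(c,*proj(c,dk(-.02+.01*np.cos(t),.015+.01*np.sin(t),.06)),.06)for t in (0,)],4))
a=np.array([proj(c,dk(-.02+.01*np.cos(t),.015+.01*np.sin(t),.06)) for t in np.linspace(0,6.28,9)]); print(a.round(1))
E
```

```text
{'vfov': 58.57445152669325, 'cx': 321.91026198343155, 'cy': 234.0582705765932, 'eye': array([0.60985533, 0.02383543, 0.28637794]), 'rotation': array([[ 4.23363207e-01, -8.75145579e-01, -2.34272940e-01],
       [-9.05959612e-01, -4.08711758e-01, -1.10416844e-01],
       [ 8.80707284e-04,  2.58988251e-01, -9.65880070e-01]]), 'f': np.float64(427.89848126725536)}
[321.14994818 245.78668218]
[328.89177592 229.88512718]
[304.6506466  238.39995667]
[[ 0.5586 -0.003   0.06  ]]
[[326.4 228.8]
 [312.6 231.6]
 [305.  242.8]
 [307.9 255.7]
 [319.4 263. ]
 [332.9 260.4]
 [340.6 249.4]
 [338.  236.3]
 [326.4 228.9]]
```

View pics/w6z.png

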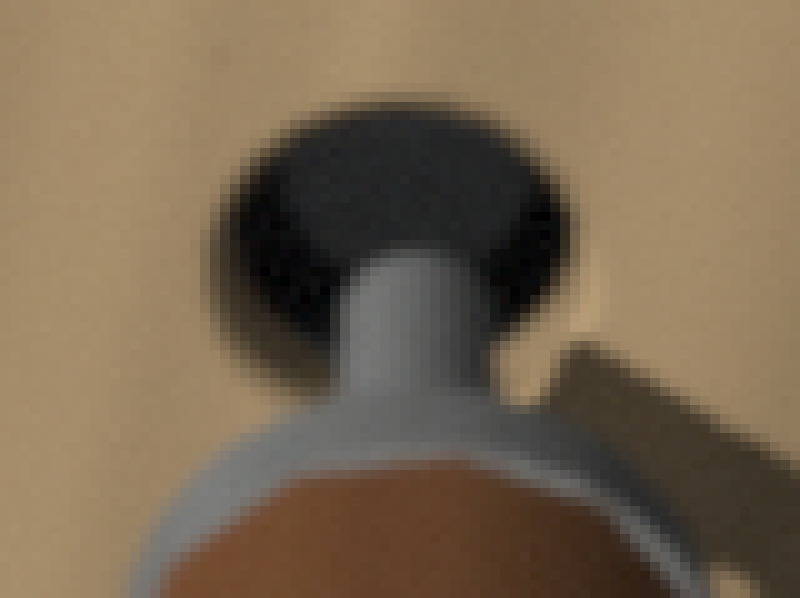

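```bash
python3 - <<'E'
from h import *
H=[.5485,-.0035]
ctrl.movel([*H,.143],max_speed=.03)
print(ctrl.movel([*H,.112],max_speed=.04,threshold=4),ctrl.current_eef_pos(),ctrl.current_wrist_force(),ctrl.current_clock())
E
```

```text
False [ 0.54869613 -0.00354213  0.11221133] [-0.54681464 -0.37389731 -0.40912493] 25.4333
```

```bash
python3 - <<'E'
from h import *
H=[.5485,-.0035]
z=.110
while z>.094:
    s=ctrl.movel([*H,z],max_speed=.02,threshold=15)
    e=ctrl.current_eef_pos();f=ctrl.current_wrist_force();print(round(z,4),s,np.round(e,4),np.round(f,1),round(ctrl.current_grip_width(),3))
    if s or f[2]>11: break
    z-=.001
print(ctrl.current_clock())
E
```

```text
0.11 False [ 0.5485 -0.0035  0.11  ] [ 0.8 -0.3 -0.6] 0.263
0.109 False [ 0.5487 -0.0035  0.1092] [-0.5 -0.4  1.6] 0.261
0.108 False [ 0.5486 -0.0035  0.1081] [ 0.5 -0.3  1.7] 0.264
0.107 False [ 0.5487 -0.0036  0.1071] [ 0.7 -0.8  1.8] 0.258
0.106 False [ 0.5486 -0.0035  0.1061] [-0.1  0.1  2.1] 0.258
0.105 False [ 0.5486 -0.0035  0.1051] [ 1.  -0.1  2.8] 0.259
0.104 False [ 0.5486 -0.0035  0.1041] [ 0.5 -0.5  3.1] 0.262
0.103 False [ 0.5487 -0.0035  0.1034] [-0.4 -0.2  6.5] 0.264
0.102 False [ 0.5489 -0.0035  0.1032] [-0.6  0.1 12.5] 0.262
27.6833
```

```bash
python3 - <<'E'
from h import *
ctrl.sleep(1.0)
print(ctrl.current_eef_pos(),ctrl.current_wrist_force(),ctrl.current_grip_width(),ctrl.current_clock())
p,d=ctrl.capture("scene"); cv2.imwrite("pics/s7.png",p)
p,d=ctrl.capture("wrist"); cv2.imwrite("pics/w7.png",p)
E
```

```text
[ 0.54889868 -0.00347565  0.10318723] [-1.3336287  -0.04932173 11.82409533] 0.2594107112650538 28.6833
```

View pics/s7.png

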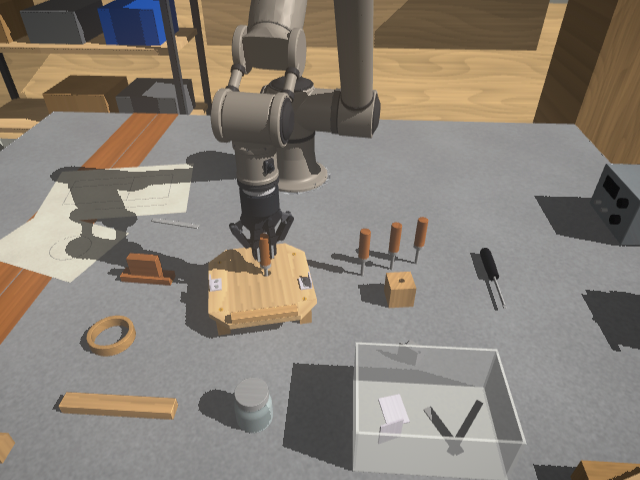

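View pics/w7.png

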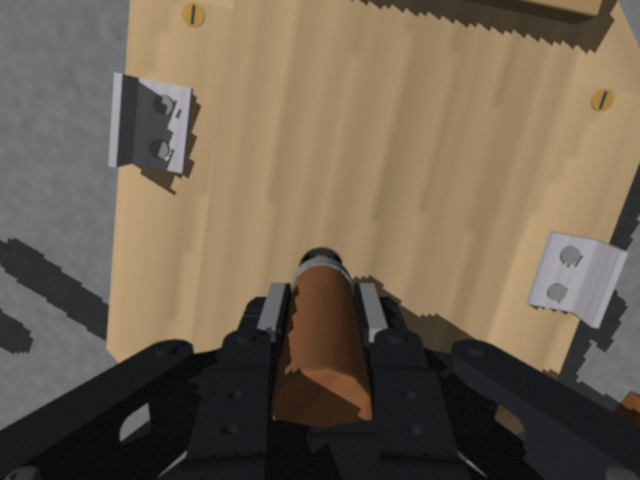

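The stylus rod is through the hole (wrist picture, about pixel 320,250). The deck is empty, the block stands at about (145,268) in the scene picture, and nothing else has moved. The force holds at about 12 N, so I'm handing in.

```bash
python3 - <<'E'
from h import *
ctrl.close_job(); print(ctrl.current_clock())
E
```

```text
the job is handed in; nothing more can be done
the job is handed in; nothing more can be done
```

The job is handed in, at about 28.7 s of the 58 s allowed. I swept the three offcuts off the deck's near edge with the scraper block and set the block back upright on the bench. I then drew the stylus from the stand and pressed the reset button through the hole.

- **Deck and offcuts:** The last pictures show an empty deck. The overhead picture shows the offcuts on the bench at the near edge as two blobs. I judged from their size that these are three pieces, two of them side by side. I could not confirm the count: the arm hid the area from the overhead camera, and the depth check there returned nothing.
- **Scraper block:** It was released within about 1 mm of where it started, measured after letting go.
- **Reset button:** Contact came at TCP height 109.5 mm and the travel ended at 103.3 mm, about the 6 mm full stroke. The force then rose sharply from 3 N to 12.5 N, which marks the hard stop. It still held at about 12 N after a 1 s wait, with the stylus firm in the grip.
- **Hole position:** The three cameras disagreed by about 2 mm on where the hole is, against a 6 mm margin. The rod went through without touching the rim.
- **Other items:** None of them appear to have moved in the last scene picture.

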